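Rack up the jars, snap the retaining rail in, clamp it

ROBOT

A 6-joint arm with a two-finger parallel gripper is mounted at the origin on the work surface. World frame = base frame: x ahead of the robot, y to its left, z up, the work surface at z = 0. Lengths are in m, angles in degrees, forces in N, time in s.
With the tool pointing down it reaches from about 0.4 to 0.825 m from the base axis. Payload 7 kg.
Tool frame: the origin (TCP) lies at the centre of the arm's flange, where the gripper is bolted on; the fingertips stand 178 mm ahead of it and the grasp point (between the pads) lies 159 mm ahead of it (r.tips_ahead is the z of the fingertips in the tool frame, in m); z points along the fingers, y is the line along which they close (so a half turn about z gives the same grasp; the last joint's range is limited). The gripper opens to 88 mm and grips with 3 to 60 N. Pads are 19 mm wide; open, the fingers measure 130 mm over their backs; the gripper's body (78 mm by 193 mm) begins 47 mm behind the grasp point.
Start: joints at [85.319, 20.546, 0.682, 0, -70.136, -16.507], TCP at [0.244, 0.629, 0.405] pointing down, gripper open.
Joint ranges: [-176.03, 176.03], [-82.01, 121.73], [-58.28, 71.71], [-173.87, 95.51], [-174.79, -0.11], [-173.66, 173.66]. Speed limits (degrees/s): [136.94, 136.94, 172.46, 180, 180, 180].

INTERFACE

Orientations are given as [roll, pitch, yaw] about the fixed x, y, z axes, in that order (R = Rz(yaw) Ry(pitch) Rx(roll)).
In Python, from plant import r gives the robot as it stands. The module is installed in compiled form; this text tells all that it offers.
- The arm moves only by the shell command python3 -m pendant 'ROWS' [FORCE]. ROWS is JSON, a list that holds one entry, the list of rows, each a list of 7 numbers: the shift along the tool's x, y, z in m, then the turn, a rotation vector about the tool's x, y, z in degrees, then the gripper command: -1 is shut, 1 is fully open, values between are in proportion. A call has 1 to 5 rows; each row is the pose to reach, as a shift and turn from the pose commanded when the call began, along the tool's axes at that moment; what a row does not reach only later rows make up. A row lasts 1/10 s, in which the tool goes at most 50 mm and 8.59 degrees, less where a joint would pass 70% of its speed; a pose out of reach is approached as far as the arm can. A call with a gripper value outside its range is refused whole. The fingers move at their own pace and stop on an object; FORCE is the grip in N (left out, the last holds). Time passes only in rows, so rows that repeat a pose let the fingers close. It gives the time, the measured TCP pose, the force, the opening and the grip force at its end, in the units of the state.
- r.get_state(): the state, without advancing time (a new reading comes with each control period).
- r.capture(name): name is "scene" or "top" or "wrist"; returns the picture (480x640x3 uint8, red, green, blue); there is no depth.
- r.camera_params(name): a dict with "fx", "fy", "cx", "cy" (pixels), "dist_coeffs" ([k1, k2, p1, p2, k3] as OpenCV has them; the pictures are not rectified), "R" (3x3) and "t" (3): a world point X has camera coordinates R X + t. Camera axes: x right, y down, z forward; pixel columns grow to the right and rows downward; lengths in m; the calibration is good to about 2 mm. A picture is of the moment at which its call begins: read the wrist's pose just before it. camera_params takes no time and is no camera call; for the wrist camera it gives the pose at the moment of the call.
- r.close_job(): hands the job in; it is judged then, once.
The state is a dict: "time_s": time; "joints": joint angles; "qd": joint speeds; "joint_torque": joint torques, N m; "tcp_pos": TCP position; "eef_rot": TCP orientation; "contact_force": force on the tool from outside, world axes, zero at the start; "moment": the same for the moment, N m; "gripper_width": finger opening in m; "gripper_force": force on a finger pad.
Only numpy, scipy, OpenCV 4.12 (cv2) and the standard library are available. Lean on these libraries where they do the work, as an engineer would, in place of code of your own. Each camera call takes 0.05 s, during which the arm holds its last target. There are 200 camera calls.

TASK

Stand all the jars upright on the white dispatch rack, one to a green pad in a neat row, starting at the red-button end and leaving no pad empty between jars. Then squeeze the red sprung button on the black grip block and slide the telescoping rail in towards the jars to its next hole, letting the button spring back out so that it is latched there. Last, flip the orange cam lever over centre until it lies fully down on the far side and clamps the rail; all jars must still stand on their pads at the end, and leave the tape dispenser, the mug and the roll of labels where they are.

Things in the scene. Friction and masses are not known exactly. Their poses are not given: they have to be found in the camera images.
- rack: Fixed rack. Origin: centre of the row at bench level; x away from the robot to the back lip, y along the row to the red-button end, z up. White deck x = -78 to +44 mm, 410 mm long, top 12 mm up. Lip: front face x = +34 mm, top 45 mm up. At y = +220 and -220 mm fixed outer tubes, 28 mm thick, 35 mm up, x = -30 to +110 mm: +y has a strip with pin holes, -y the lever clamp (block 75 mm high).
- pad0 (a point): Centre of green pad 0 (48 mm disc, flat) on the deck top, 12 mm above the bench; pads lie on one line 62 mm apart, pad0 next to the red-button end (rack y = +155 mm), pad5 next to the lever end (y = -155 mm)
- pad1 (a point): Centre of green pad 1 (48 mm disc, flat) on the deck top, 12 mm above the bench; pads lie on one line 62 mm apart, pad0 next to the red-button end (rack y = +155 mm), pad5 next to the lever end (y = -155 mm)
- pad2 (a point): Centre of green pad 2 (48 mm disc, flat) on the deck top, 12 mm above the bench; pads lie on one line 62 mm apart, pad0 next to the red-button end (rack y = +155 mm), pad5 next to the lever end (y = -155 mm)
- pad3 (a point): Centre of green pad 3 (48 mm disc, flat) on the deck top, 12 mm above the bench; pads lie on one line 62 mm apart, pad0 next to the red-button end (rack y = +155 mm), pad5 next to the lever end (y = -155 mm)
- pad4 (a point): Centre of green pad 4 (48 mm disc, flat) on the deck top, 12 mm above the bench; pads lie on one line 62 mm apart, pad0 next to the red-button end (rack y = +155 mm), pad5 next to the lever end (y = -155 mm)
- pad5 (a point): Centre of green pad 5 (48 mm disc, flat) on the deck top, 12 mm above the bench; pads lie on one line 62 mm apart, pad0 next to the red-button end (rack y = +155 mm), pad5 next to the lever end (y = -155 mm)
- jar0: Closed glass jar with a brass-coloured lid, a plain cylinder 56 mm in diameter and 85 mm high, about 0.3 kg, bottom-heavy, all six alike; origin at the centre of its underside, z up its axis. Four to six jars are present.
- jar1: Closed glass jar with a brass-coloured lid, a plain cylinder 56 mm in diameter and 85 mm high, about 0.3 kg, bottom-heavy, all six alike; origin at the centre of its underside, z up its axis. Four to six jars are present.
- jar2: Closed glass jar with a brass-coloured lid, a plain cylinder 56 mm in diameter and 85 mm high, about 0.3 kg, bottom-heavy, all six alike; origin at the centre of its underside, z up its axis. Four to six jars are present.
- jar3: Closed glass jar with a brass-coloured lid, a plain cylinder 56 mm in diameter and 85 mm high, about 0.3 kg, bottom-heavy, all six alike; origin at the centre of its underside, z up its axis. Four to six jars are present.
- jar4: Closed glass jar with a brass-coloured lid, a plain cylinder 56 mm in diameter and 85 mm high, about 0.3 kg, bottom-heavy, all six alike; origin at the centre of its underside, z up its axis. Four to six jars are present.
- jar5: Closed glass jar with a brass-coloured lid, a plain cylinder 56 mm in diameter and 85 mm high, about 0.3 kg, bottom-heavy, all six alike; origin at the centre of its underside, z up its axis. Four to six jars are present.
- rail (a joint): Slide of the frame (rail, inner tubes, grip block) along rack x, m. 0: out, in its first hole, rail 80 mm before the pad line. 0.040: next hole, rail 40 mm before it, 6 mm clear of the jars. A hole at 0.080 is too far. Play 2 mm either way. Button out: locked. Button pressed: slides at about 5 N (lever open). Let go between holes, the pin rides on and snaps into the next hole it meets.
- rail_mid (a point): Middle of the rail, a 12 mm bar along the row with its axis 35 mm above the bench; moves with the rail
- grip_block (a point): Point in the black grip block on the +y inner tube, on the block's axis, 73 mm above the bench, level with the button; moves with the rail. The block is upright, 30 mm along rack x, 26 mm along y, from 20 to 90 mm above the bench; 110 mm before the pad line while the rail is at 0. Nothing fixed stands beside it above 50 mm.
- catch (a joint): Travel of the red sprung button, in m: 0 out, 0.008 fully pressed. Springs back by itself: 4 N to start it, 8 N fully down; the pin is free of the hole from 0.006 on.
- button_face (a point): Centre of the red button's push face (20 x 22 mm) on the +y side of the grip block; presses along rack -y. It is 10 mm proud of the block, 2 mm when fully pressed: block plus button measure 36 mm with the button out, 28 mm pressed; a pinch from above across the block along rack y squeezes it in.
- lever (a joint): Angle of the orange cam lever about rack y, in rad. 0: open, leaning towards the robot (rack -x), 60 degrees above level; it starts between 0 and about 0.2. It swings up over the top (upright at 0.52) and down on the far side (rack +x) to its stop at 1.85, fully down, 14 degrees above level: clamped. The cam resists lightly (under 0.1 Nm) up to dead centre at 1.25; beyond that it snaps the lever down.
- lever_tip (a point): Centre of the lever's round end knob (22 mm ball), 72 mm from the hinge; lever bar 12 mm thick
- lever_hinge (a point): Hinge point of the lever, 62 mm above the bench at rack x = -5 mm, y = -220 mm; hinge axis along rack y
- tape: White tape dispenser, 130 x 30 x 80 mm, standing beyond the rack, origin at the centre of its underside: leave alone
- mug: White mug, 76 mm wide and 85 mm high, origin at the centre of its underside: leave alone
- labels: Roll of labels, 90 mm wide and 50 mm high, origin at the centre of its underside: leave alone
There are look-alikes about, which are no part of the job. What is shaped like the jar1 but purple is not meant. What is shaped like the jar5 but blue is not meant.

How it is judged:
By the outcome, as a careful person would: the job done as asked, in the order asked, and still so for the second after the job is handed in, with the robot touching nothing.
Of jar0, jar1, jar2, jar3, jar4, jar5 only 4 to 6 are there at a start; the rules pass over those that are not, and their reading is None.
At some moment in a run one of jar0, jar1, jar2, jar3, jar4, jar5 may be knocked a few centimetres aside while the robot is not near it.
It also fails if it takes over 210 s, if anything falls off the work surface, if the arm or the gripper's body presses on something with over 40 N, if the wrist force passes 120 N, or if a joint passes its speed limit or range.

## Working session

There is one attempt and no reset: what is moved stays moved. The work goes in short steps, Python scripts to look and compute and a shell command to move; the robot and the scene stay as the last step left them, time stands still between calls to the robot, and variables do not carry over. Pictures are saved under pics/ and viewed, at most 14 in all, crops included, and the job is handed in when it is done.

```bash
mkdir -p pics; python3 - <<'E'
from plant import r
import cv2
s=r.get_state(); print(s)
for n in("scene","top"):
    im=r.capture(n); cv2.imwrite(f"pics/{n}0.png",im[:,:,::-1])
    p=r.camera_params(n); print(n,p)
E
```

```text
{'time_s': 0.0, 'joints': array([ 8.53192722e+01,  2.05903973e+01,  6.32327275e-01, -2.12113936e-02,
       -7.01363648e+01, -1.65046658e+01]), 'qd': array([-0.02064855,  0.00762172, -0.06885263, -0.07466866, -0.05471896,
       -0.10683822]), 'joint_torque': array([ 2.67234309e-04, -5.82714307e+01,  2.93051237e+01,  6.99689224e+00,
        6.91245645e-03, -1.57537174e-04]), 'tcp_pos': array([0.24388639, 0.62917363, 0.40371974]), 'eef_rot': array([ 1.79903791e+02, -7.71266349e-03, -2.11926109e+01]), 'contact_force': array([0.32202789, 0.42312132, 0.22408946]), 'moment': array([ 0.01361343,  0.01000327, -0.01276574]), 'gripper_force': 0.0, 'gripper_width': 0.08772517037895018}
scene {'fx': 446.41500355118245, 'fy': 446.41500355118245, 'cx': 320.28922414457537, 'cy': 243.31055522273337, 'dist_coeffs': array([0.00473767, 0.        , 0.        , 0.        , 0.        ]), 'R': array([[ 0.10638634,  0.99423585,  0.01330482],
       [ 0.60938494, -0.05462109, -0.79099085],
       [-0.78570474,  0.09225838, -0.61168329]]), 't': array([-0.07382754, -0.30596282,  1.71389489])}
top {'fx': 508.8427110411217, 'fy': 508.8427110411217, 'cx': 316.1856668122574, 'cy': 233.52510217741053, 'dist_coeffs': array([-0.13232824,  0.        ,  0.        ,  0.        ,  0.        ]), 'R': array([[-0.01078263, -0.99990663,  0.00839413],
       [-0.99612661,  0.0100085 , -0.08735908],
       [ 0.08726691, -0.00930358, -0.99614152]]), 't': array([-0.00456695,  0.62159325,  1.39107069])}
```

View pics/scene0.png

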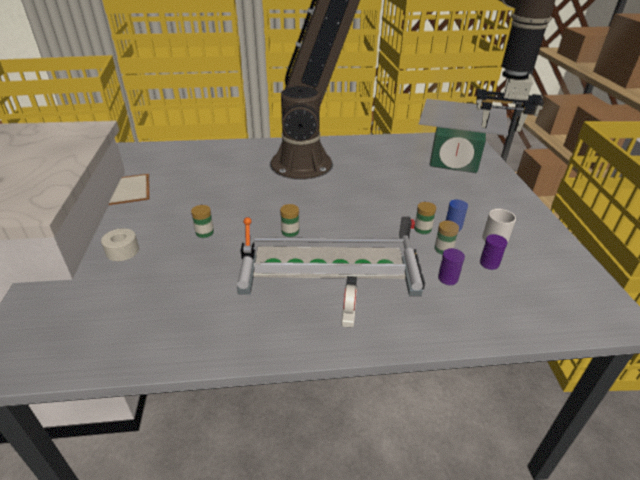

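View pics/top0.png

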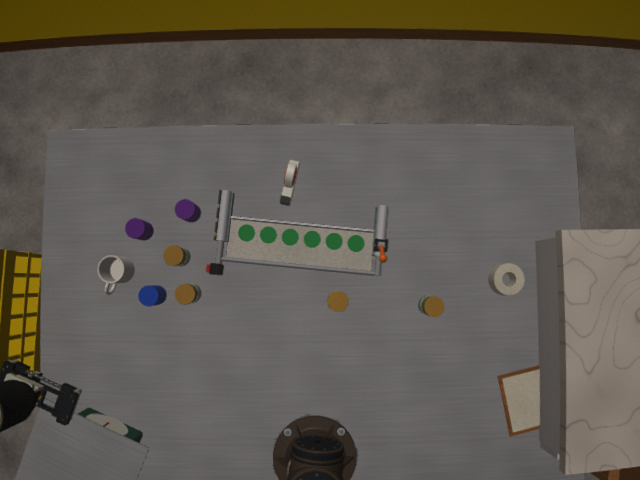

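The scene shows four upright jars with brass lids. In the top view they are at (175,256), (187,294), (338,301) and (432,306). The things that could be mistaken for jars are the purple cylinders at (138,229) and (186,210), the blue one at (151,296), and the mug at (115,269). The rack's green pads run from (247,233), at the red-button end (button at 210,268), to (356,243) at the lever end. The orange lever tip is at about (383,257).

```bash
cat > h.py <<'E'
import numpy as np, cv2
from plant import r
def ray(p,uv):
    K=np.array([[p["fx"],0,p["cx"]],[0,p["fy"],p["cy"]],[0,0,1]])
    n=cv2.undistortPoints(np.array([[uv]],float),K,np.array(p["dist_coeffs"]))[0,0]
    R=np.array(p["R"]); o=-R.T@np.array(p["t"]); return o,R.T@np.array([n[0],n[1],1.])
def onplane(p,uv,z):
    o,d=ray(p,uv); return o+d*(z-o[2])/d[2]
def proj(p,X):
    K=np.array([[p["fx"],0,p["cx"]],[0,p["fy"],p["cy"]],[0,0,1]])
    rv=cv2.Rodrigues(np.array(p["R"]))[0]
    return cv2.projectPoints(np.array([X],float),rv,np.array(p["t"],float),K,np.array(p["dist_coeffs"]))[0][0,0]
def blobs(im,lo,hi,amin):
    hsv=cv2.cvtColor(im,cv2.COLOR_RGB2HSV); m=cv2.inRange(hsv,np.array(lo),np.array(hi))
    m=cv2.morphologyEx(m,cv2.MORPH_OPEN,np.ones((2,2)))
    n,l,st,c=cv2.connectedComponentsWithStats(m)
    return [(c[i],st[i]) for i in range(1,n) if st[i,4]>=amin]
BR=((10,120,90),(22,255,220)); GR=((65,120,60),(85,255,200)); OR=((5,200,200),(14,255,255))
RED=((0,150,100),(8,255,255))
def rack(p,im):
    g=[onplane(p,c,0.012)[:2] for c,s in blobs(im,*GR,60) if 225<c[0]<380 and 220<c[1]<260]
    return np.array(sorted(g,key=lambda a:-a[1]))
E
python3 - <<'E'
from h import *
im=r.capture("top");p=r.camera_params("top")
for n,c,z in(("brass",BR,.085),("orange",OR,.12),("red",RED,.073)):
    for b,s in blobs(im,*c,10):
        if s[4]<1500 and 100<b[1]<350: print(n,b.round(1),s[4],s[2:4],onplane(p,b,z).round(4))
P=rack(p,im);print(P.round(4))
print(np.diff(P,axis=0)); c=P.mean(0); a=np.linalg.svd(P-c)[2][0]; a*=np.sign(a[1]); print("centre",c,"yaxis",a,"len",np.linalg.norm(P[0]-P[-1]))
print("yaw",np.degrees(np.arctan2(-a[0],a[1])))
x=np.array([a[1],-a[0]])
for n,dx,dy,z in(("grip",-.11,.22,.073),("hinge",-.005,-.22,.062)):
    w=c+dx*x+dy*a;print(n,w,z,proj(p,[*w,z]))
cv2.imwrite("pics/c1.png",cv2.resize(im[190:330,90:460][:,:,::-1],None,fx=2.1,fy=2.1,interpolation=cv2.INTER_CUBIC))
E
```

```text
brass [173.9 255.8] 307 [19 20] [0.5603 0.3724 0.085 ]
brass [383.  255.6] 41 [ 6 12] [ 0.5553 -0.1885  0.085 ]
brass [185.4 294.6] 319 [20 20] [0.4562 0.3401 0.085 ]
brass [338.5 301.8] 326 [20 21] [ 0.4342 -0.0676  0.085 ]
brass [434.7 307.2] 317 [20 20] [ 0.4157 -0.325   0.085 ]
red [208.5 269. ] 14 [2 7] [0.5245 0.2805 0.073 ]
[[ 0.6246  0.184 ]
 [ 0.6182  0.122 ]
 [ 0.6116  0.0605]
 [ 0.605  -0.0007]
 [ 0.5985 -0.0628]
 [ 0.592  -0.1243]]
[[-0.00645095 -0.06199201]
 [-0.00657688 -0.06146077]
 [-0.00665121 -0.06126707]
 [-0.00644558 -0.06206455]
 [-0.0065549  -0.06153481]]
centre [0.60831587 0.02977699] yaxis [0.10559195 0.99440954] len 0.31004626826710247
yaw -6.0612721638430935
grip [0.52216104 0.2601622 ] 0.073 [215.97261545 269.81778157]
hinge [ 0.58011359 -0.18846515] 0.062 [381.64218756 246.90850594]
```

View pics/c1.png

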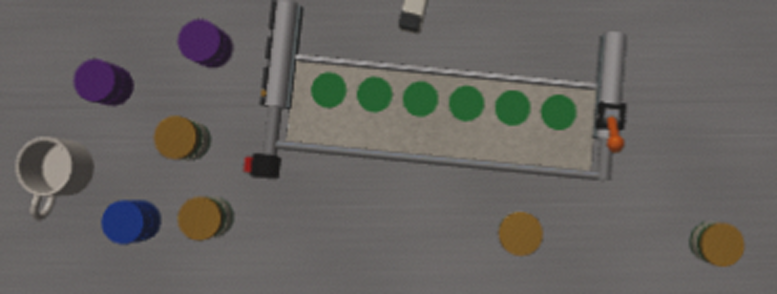

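The list holds: four brass-lidded jars, with three purple or blue look-alikes left out. The pads measure 310 mm end to end as given, and the grip block and hinge project onto the right things. Next I turn the tool so the fingers close along rack x.

```bash
python3 -m pendant '[[[0,0,0,0,0,8,1],[0,0,0,0,0,16,1],[0,0,0,0,0,24,1],[0,0,0,0,0,32,1],[0,0,0,0,0,40,1]]]' 30
python3 -m pendant '[[[0,0,0,0,0,8,1],[0,0,0,0,0,16,1],[0,0,0,0,0,24,1],[0,0,0,0,0,32,1],[0,0,0,0,0,34.9,1]]]'
cat >> h.py <<'E'
C=np.array([0.60832,0.02978]);Y=np.array([.10559,.99441]);X=np.array([.99441,-.10559])
def rk(w): d=np.array(w[:2])-C; return np.array([d@X,d@Y])
def look():
    im=r.capture("top");p=r.camera_params("top");out=[]
    for b,s in blobs(im,*BR,120):
        if s[4]<1500 and 100<b[1]<350:
            z=.085; w=onplane(p,b,z); q=rk(w)
            if abs(q[0])<.06 and abs(q[1])<.2: q=rk(onplane(p,b,.097))
            out.append(np.r_[q,s[4]])
    return np.array(out),im
def st():
    s=r.get_state(); return np.r_[rk(s["tcp_pos"]),s["tcp_pos"][2]].round(4),s["eef_rot"].round(2),s["contact_force"].round(1),round(s["gripper_width"],4),round(s["gripper_force"],1),s["time_s"]
E
python3 -c "
from h import *
print(st());print(r.get_state()['joints'].round(1));o,im=look();print(o.round(4))
q=st()[0]
for j in o: print('tool shift to jar',(q[1]-j[1]).round(4),(q[0]-j[0]).round(4))"
```

```text
time_s: 0.65
tcp_pos: [0.244, 0.6293, 0.4043]
eef_rot: [180.0, -0.0, -61.5]
contact_force: [0.2, 0.7, 0.9]
gripper_width: 0.0876
gripper_force: 0.0
time_s: 1.15
tcp_pos: [0.2439, 0.6293, 0.4043]
eef_rot: [180.0, -0.0, -96.4]
contact_force: [0.2, 1.1, 0.3]
gripper_width: 0.0874
gripper_force: 0.0
(array([-0.4257,  0.5577,  0.4043]), array([ 1.7999e+02, -4.0000e-02, -9.6390e+01]), array([0.2, 1.1, 0.3]), 0.0874, 0.0, 1.15)
[ 85.3  20.6   0.7  -0.  -70.1 -91.7]
[[-8.390e-02  3.356e-01  3.070e+02]
 [-1.840e-01  2.926e-01  3.190e+02]
 [-1.628e-01 -1.152e-01  3.260e+02]
 [-1.542e-01 -3.732e-01  3.180e+02]]
tool shift to jar 0.2221 -0.3417
tool shift to jar 0.2651 -0.2416
tool shift to jar 0.6729 -0.2628
tool shift to jar 0.9309 -0.2714
```

```bash
python3 -m pendant '[[[0.03,-0.045,0,0,0,-0.33,1],[0.06,-0.09,0,0,0,-0.33,1],[0.09,-0.135,0,0,0,-0.33,1],[0.12,-0.18,0,0,0,-0.33,1],[0.14,-0.21,0,0,0,-0.33,1]]]' >/dev/null
python3 -m pendant '[[[0.03,-0.045,0,0,0,0,1],[0.06,-0.09,0,0,0,0,1],[0.082,-0.132,0,0,0,0,1],[0.082,-0.132,0,0,0,0,1]]]'
python3 -c "
from h import *
print(st());o,im=look();print(o.round(4))
q=st()[0]
for j in o[:2]: print('tool shift to jar',(q[1]-j[1]).round(4),(q[0]-j[0]).round(4),q[2]-.221)"
```

```text
time_s: 2.1
tcp_pos: [0.5628, 0.3711, 0.404]
eef_rot: [180.0, -0.1, -95.9]
contact_force: [-1.1, 1.5, -0.6]
gripper_width: 0.0878
gripper_force: 0.0
(array([-0.0813,  0.3346,  0.404 ]), array([ 1.800e+02, -8.000e-02, -9.594e+01]), array([-1.1,  1.5, -0.6]), 0.0878, 0.0, 2.1)
[[-8.400e-02  3.354e-01  3.110e+02]
 [-1.839e-01  2.924e-01  3.220e+02]
 [-1.628e-01 -1.152e-01  3.260e+02]
 [-1.541e-01 -3.731e-01  3.180e+02]]
tool shift to jar -0.0 0.0016 0.18289999999999998
tool shift to jar 0.043 0.1015 0.18289999999999998
```

```bash
python3 -m pendant '[[[0,0.002,0.045,0,0,0,1],[0,0.002,0.09,0,0,0,1],[0,0.002,0.13,0,0,0,1],[0,0.002,0.165,0,0,0,1],[0,0.002,0.183,0,0,0,1]]]' 
python3 -m pendant '[[[0,0,0,0,0,0,-1],[0,0,0,0,0,0,-1],[0,0,0,0,0,0,-1],[0,0,0,0,0,0,-1],[0,0,0,0,0,0,-1]]]' 30
python3 -m pendant '[[[0,0,0,0,0,0,-1],[0,0,0,0,0,0,-1],[0,0,-0.03,0,0,0,-1],[0,0,-0.07,0,0,0,-1],[0,0,-0.11,0,0,0,-1]]]' 
python3 -m pendant '[[[0,0,-0.02,0,0,0,-1],[0,0,-0.02,0,0,0,-1]]]' 
python3 -c "
from h import *
a=[st()[0] for i in range(1)];print(st());o,im=look();print(o.round(4));cv2.imwrite('pics/g1.png',r.capture('wrist')[:,:,::-1])
print('to pad0',(a[0][1]-.155).round(4),a[0][0])"
```

```text
time_s: 2.65
tcp_pos: [0.5554, 0.3747, 0.218]
eef_rot: [179.8, -0.2, -95.7]
contact_force: [0.3, 0.1, 0.6]
gripper_width: 0.0881
gripper_force: 0.0
time_s: 3.15
tcp_pos: [0.5582, 0.3754, 0.224]
eef_rot: [-179.8, 0.2, -95.7]
contact_force: [4.1, -0.2, 8.4]
gripper_width: 0.0558
gripper_force: 30.1
time_s: 3.65
tcp_pos: [0.5563, 0.3742, 0.3317]
eef_rot: [179.8, -0.1, -95.8]
contact_force: [0.4, 0.5, -3.2]
gripper_width: 0.0555
gripper_force: 30.0
time_s: 3.85
tcp_pos: [0.5572, 0.3749, 0.3553]
eef_rot: [-179.8, 0.2, -95.8]
contact_force: [-0.3, 0.5, -3.6]
gripper_width: 0.0553
gripper_force: 30.0
(array([-0.0873,  0.3378,  0.3553]), array([-179.85,    0.25,  -95.76]), array([-0.3,  0.5, -3.6]), 0.0553, 30.0, 3.85)
[[-1.839e-01  2.924e-01  3.220e+02]
 [-1.628e-01 -1.152e-01  3.260e+02]
 [-1.542e-01 -3.731e-01  3.190e+02]]
to pad0 0.1828 -0.0873
```

```bash
python3 -m pendant '[[[0.03,-0.014,0,0,0,0.25,-1],[0.068,-0.032,0,0,0,0.25,-1],[0.106,-0.05,0,0,0,0.25,-1],[0.144,-0.07,0,0,0,0.25,-1],[0.17,-0.082,0,0,0,0.25,-1]]]' >/dev/null
python3 -m pendant '[[[0.012,-0.005,0,0,0,0,-1],[0.012,-0.005,0,0,0,0,-1],[0.012,-0.005,0,0,0,0,-1],[0.012,-0.005,0,0,0,0,-1],[0.012,-0.005,0,0,0,0,-1]]]' 
cat >> h.py <<'E'
def settle(n=6):
    a=[]
    for i in range(n): a.append(st()[0]); r.capture("wrist")
    return np.mean(a,0).round(4), np.std(a,0).round(4)
E
python3 -c "
from h import *
print(settle(),st())"
```

```text
time_s: 4.95
tcp_pos: [0.6251, 0.186, 0.3513]
eef_rot: [180.0, -0.0, -95.9]
contact_force: [-0.5, 0.6, -3.9]
gripper_width: 0.0558
gripper_force: 30.1
(array([3.000e-04, 1.569e-01, 3.516e-01]), array([0.0001, 0.0002, 0.0002])) (array([0.0005, 0.1564, 0.3517]), array([-1.800e+02,  1.000e-02, -9.598e+01]), array([ 0.1, -0.8, -3.4]), 0.0557, 30.1, 5.25)
```

View pics/g1.png

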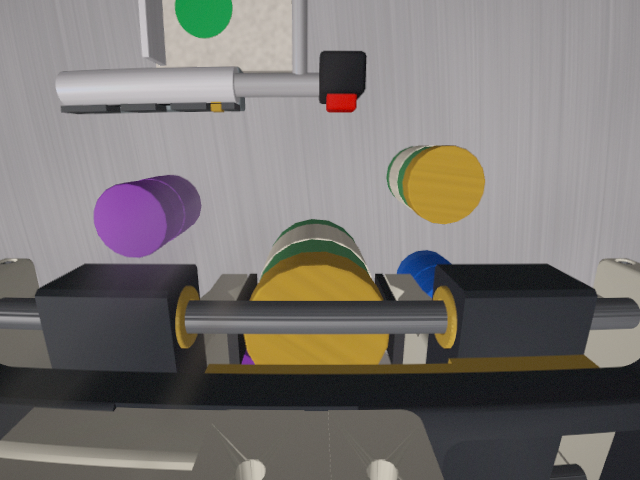

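```bash
python3 -m pendant '[[[0.001,0,0.03,0,0,0,-1],[0.001,0,0.06,0,0,0,-1],[0.001,0,0.085,0,0,0,-1],[0.001,0,0.1,0,0,0,-1],[0.001,0,0.11,0,0,0,-1]]]' >/dev/null
python3 -m pendant '[[[0,0,0.004,0,0,0,-1],[0,0,0.007,0,0,0,-1],[0,0,0.0075,0,0,0,-1],[0,0,0.0075,0,0,0,-1],[0,0,0.0075,0,0,0,-1]]]'
python3 -m pendant '[[[0,0,0,0,0,0,0.5],[0,0,0,0,0,0,1],[0,0,0,0,0,0,1],[0,0,0,0,0,0,1],[0,0,0,0,0,0,1]]]'
python3 -m pendant '[[[0,0,-0.03,0,0,0,1],[0,0,-0.07,0,0,0,1],[0,0,-0.117,0,0,0,1],[0,0,-0.117,0,0,0,1],[0,0,-0.117,0,0,0,1]]]'
python3 -c "
from h import *
q=settle();print(q,st());o,im=look();print(o.round(4))
for j in o: print('tool shift to jar',(q[0][1]-j[1]).round(4),(q[0][0]-j[0]).round(4))"
```

```text
time_s: 6.25
tcp_pos: [0.6257, 0.184, 0.2358]
eef_rot: [-179.9, 0.0, -96.0]
contact_force: [-2.7, -1.7, 6.4]
gripper_width: 0.0557
gripper_force: 30.1
time_s: 6.75
tcp_pos: [0.6254, 0.184, 0.2341]
eef_rot: [-180.0, -0.0, -96.0]
contact_force: [-0.2, 0.3, -0.1]
gripper_width: 0.0861
gripper_force: 0.0
time_s: 7.25
tcp_pos: [0.6255, 0.1841, 0.3528]
eef_rot: [-179.9, 0.1, -96.0]
contact_force: [-0.3, -0.3, -0.9]
gripper_width: 0.0875
gripper_force: 0.0
(array([0.0004, 0.155 , 0.3506]), array([0.0002, 0.0001, 0.0011])) (array([0.0005, 0.155 , 0.3499]), array([ 1.7991e+02, -7.0000e-02, -9.6010e+01]), array([-0.3, -1.3,  0.6]), 0.0875, 0.0, 7.55)
[[-1.839e-01  2.924e-01  3.220e+02]
 [-1.628e-01 -1.152e-01  3.260e+02]
 [-1.541e-01 -3.726e-01  3.260e+02]]
tool shift to jar -0.1374 0.1843
tool shift to jar 0.2702 0.1632
tool shift to jar 0.5276 0.1545
```

```bash
python3 -m pendant '[[[-0.03,0.04,0,0,0,0,1],[-0.06,0.08,0,0,0,0,1],[-0.09,0.12,0,0,0,0,1],[-0.12,0.16,0,0,0,0,1],[-0.137,0.184,0,0,0,0,1]]]' >/dev/null
python3 -m pendant '[[[0,0,0,0,0,0,1],[0,0,0,0,0,0,1],[0,0,0,0,0,0,1]]]' >/dev/null
python3 -c "
from h import *
q=settle();print(q);o,im=look();print(o.round(4))
for j in o: print('tool shift to jar',(q[0][1]-j[1]).round(4),(q[0][0]-j[0]).round(4))"
```

```text
(array([-0.1828,  0.2914,  0.3509]), array([0.0001, 0.0001, 0.    ]))
[[-3.100e-03  1.519e-01  3.290e+02]
 [-1.837e-01  2.839e-01  2.050e+02]
 [-1.628e-01 -1.152e-01  3.260e+02]
 [-1.542e-01 -3.730e-01  3.200e+02]]
tool shift to jar 0.1395 -0.1797
tool shift to jar 0.0075 0.0009
tool shift to jar 0.4066 -0.02
tool shift to jar 0.6644 -0.0286
```

```bash
python3 -m pendant '[[[-0.0015,0.001,0.03,0,0,0,1],[-0.0015,0.001,0.065,0,0,0,1],[-0.0015,0.001,0.1,0,0,0,1],[-0.0015,0.001,0.12,0,0,0,1],[-0.0015,0.001,0.1295,0,0,0,1]]]' >/dev/null
python3 -m pendant '[[[0,0,0,0,0,0,1],[0,0,0,0,0,0,1],[0,0,0,0,0,0,-1],[0,0,0,0,0,0,-1],[0,0,0,0,0,0,-1]]]' 30
python3 -m pendant '[[[0,0,0,0,0,0,-1],[0,0,0,0,0,0,-1],[0,0,-0.03,0,0,0,-1],[0,0,-0.07,0,0,0,-1],[0,0,-0.11,0,0,0,-1]]]' 
python3 -m pendant '[[[0.01,-0.03,-0.015,0,0,0,-1],[0.01,-0.07,-0.0195,0,0,0,-1],[0.01,-0.11,-0.0195,0,0,0,-1],[0.01,-0.15,-0.0195,0,0,0,-1],[0.01,-0.184,-0.0195,0,0,0,-1]]]' 
python3 -m pendant '[[[0,0,0,0,0,0,-1],[0,0,0,0,0,0,-1],[0,0,0,0,0,0,-1]]]' >/dev/null
python3 -c "
from h import *
q=settle();print(q)
p=r.camera_params('wrist');im=r.capture('wrist');cv2.imwrite('pics/g2.png',im[:,:,::-1])
for b,s in blobs(im,*GR,300): print('green',b.round(),s.tolist(),rk(onplane(p,b,.012)).round(4))
for b,s in blobs(im,(10,120,90),(24,255,255),300): print('brass',b.round(),s.tolist(),rk(onplane(p,b,.097)).round(4))
o,im=look();print(o.round(4))
P=rack(r.camera_params('top'),im);print(*[rk(a).round(4) for a in P])
"
```

```text
time_s: 9.75
tcp_pos: [0.456, 0.3412, 0.2225]
eef_rot: [-180.0, 0.1, -96.0]
contact_force: [-0.3, -0.1, -0.2]
gripper_width: 0.0692
gripper_force: 0.0
time_s: 10.25
tcp_pos: [0.4552, 0.3404, 0.3316]
eef_rot: [179.9, -0.2, -96.0]
contact_force: [-0.2, 0.2, -2.4]
gripper_width: 0.0556
gripper_force: 30.0
time_s: 10.75
tcp_pos: [0.639, 0.3112, 0.3497]
eef_rot: [179.9, -0.1, -96.0]
contact_force: [0.1, 0.6, -2.3]
gripper_width: 0.056
gripper_force: 30.0
(array([-0.0013,  0.2837,  0.3511]), array([0.0001, 0.0002, 0.0005]))
brass [313.  46.] [268, 0, 90, 96, 6869] [0.0013 0.1566]
brass [314. 285.] [253, 259, 127, 43, 3594] [3.00e-04 3.11e-01]
brass [448. 318.] [434, 287, 24, 63, 804] [-0.098  0.337]
brass [185. 319.] [176, 288, 24, 61, 748] [0.0946 0.3382]
brass [318. 354.] [234, 335, 180, 39, 5470] [-0.0033  0.3662]
[[-3.100e-03  1.519e-01  3.290e+02]
 [-1.628e-01 -1.152e-01  3.260e+02]
 [-1.542e-01 -3.727e-01  3.240e+02]]
[0.0002 0.0931] [0.0001 0.0309] [ 0.0001 -0.031 ] [ 0.0003 -0.0932] [ 0.0002 -0.1551]
```

View pics/g2.png

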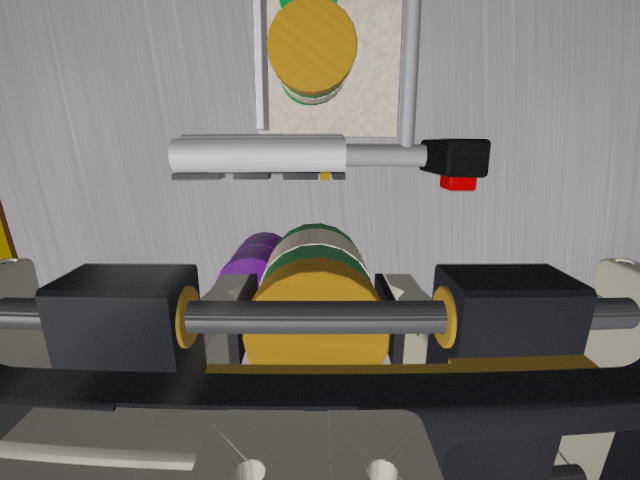

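```bash
python3 -c "
from h import *
p=r.camera_params('wrist')
for n,uv,z,e in(('lip front top',(268,60),.045,'x .034'),('rail',(411,60),.035,'x -.080'),('deck end',(330,138),.012,'y .205'),('block top corner',(489,140),.09,'-.125,.207'),('block top c',(421,140),.09,'-.095,.207'),('tube',(250,154),.035,'y .22')):
  print(n,rk(onplane(p,uv,z)).round(4),e)
"
```

```text
lip front top [0.0352 0.153 ] x .034
rail [-0.0742  0.15  ] x -.080
deck end [-0.013   0.2091] y .205
block top corner [-0.1159  0.2105] -.125,.207
block top c [-0.07    0.2113] -.095,.207
tube [0.0529 0.2222] y .22
```

```bash
python3 -m pendant '[[[0.03,-0.004,0,0,0,0,-1],[0.068,-0.004,0,0,0,0,-1],[0.106,-0.004,0,0,0,0,-1],[0.144,-0.004,0,0,0,0,-1],[0.175,-0.004,0,0,0,0,-1]]]' >/dev/null
python3 -m pendant '[[[0.013,0,0,0,0,0,-1],[0.013,0,0,0,0,0,-1],[0.013,0,0,0,0,0,-1],[0.013,0,0.02,0,0,0,-1],[0.013,0,0.05,0,0,0,-1]]]'  >/dev/null
python3 -m pendant '[[[0,0,0.03,0,0,0,-1],[0,0,0.05,0,0,0,-1],[0,0,0.06,0,0,0,-1],[0,0,0.0655,0,0,0,-1],[0,0,0.0675,0,0,0,-1]]]'
python3 -m pendant '[[[0,0,0,0,0,0,-1],[0,0,0,0,0,0,-1],[0,0,0,0,0,0,0.5],[0,0,0,0,0,0,1],[0,0,0,0,0,0,1]]]'
python3 -c "
from h import *
print(settle(3))"
python3 -m pendant '[[[0,0,0,0,0,0,1],[0,0,-0.03,0,0,0,1],[0,0,-0.07,0,0,0,1],[0,0,-0.117,0,0,0,1],[0,0,-0.117,0,0,0,1]]]'
python3 -m pendant '[[[0,0.05,0,0,0,0,1],[0.03,0.1,0,0,0,0,1],[0.08,0.14,0,0,0,0,1],[0.13,0.16,0,0,0,0,1],[0.17,0.163,0,0,0,0,1]]]'
python3 -m pendant '[[[0.04,0,0,0,0,0,1],[0.04,0,0,0,0,0,1],[0.04,0,0,0,0,0,1]]]'>/dev/null
python3 -c "
from h import *
q=settle();print(q);o,im=look();print(o.round(4));cv2.imwrite('pics/t2.png',cv2.resize(im[190:330,150:420][:,:,::-1],None,fx=2.9,fy=2.9,interpolation=cv2.INTER_CUBIC))
P=rack(r.camera_params('top'),im);print(*[rk(a).round(4) for a in P])
for j in o: print('tool shift to jar',(q[0][1]-j[1]).round(4),(q[0][0]-j[0]).round(4))"
```

```text
time_s: 12.95
tcp_pos: [0.6225, 0.1252, 0.2337]
eef_rot: [-180.0, 0.0, -96.0]
contact_force: [-0.1, 0.1, -3.3]
gripper_width: 0.0558
gripper_force: 30.0
time_s: 13.45
tcp_pos: [0.6224, 0.1245, 0.2345]
eef_rot: [-179.9, 0.0, -96.0]
contact_force: [-0.4, 0.4, 0.5]
gripper_width: 0.0744
gripper_force: 0.0
(array([0.0039, 0.0957, 0.2343]), array([0.    , 0.    , 0.0002]))
time_s: 14.1
tcp_pos: [0.6239, 0.125, 0.3582]
eef_rot: [-179.4, 0.3, -95.9]
contact_force: [0.1, 0.9, -0.5]
gripper_width: 0.0875
gripper_force: 0.0
time_s: 14.6
tcp_pos: [0.4445, -0.0154, 0.3509]
eef_rot: [-179.9, 0.0, -95.9]
contact_force: [1.4, -0.7, 0.0]
gripper_width: 0.0874
gripper_force: 0.0
(array([-0.1558, -0.1009,  0.3507]), array([0.0002, 0.0006, 0.0001]))
[[-2.200e-03  1.237e-01  6.570e+02]
 [-1.541e-01 -3.728e-01  3.230e+02]]
[0.0003 0.0308] [-0.0001 -0.0312] [ 0.0003 -0.0935] [ 0.     -0.1552]
tool shift to jar -0.2246 -0.1536
tool shift to jar 0.2719 -0.0017
```

View pics/t2.png

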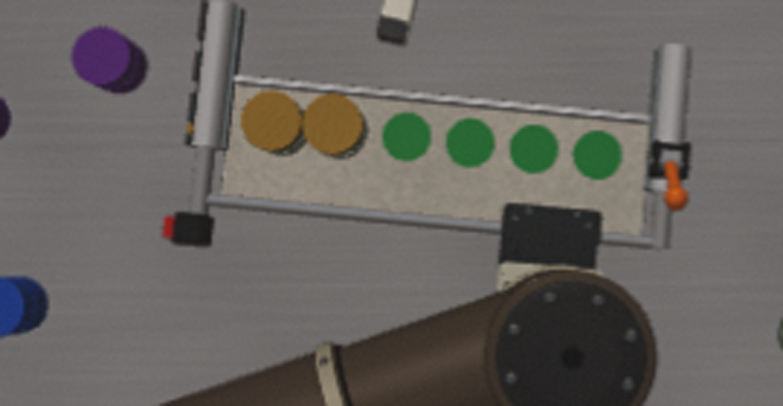

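```bash
python3 -m pendant '[[[0.014,0.007,0,0,0,0,1],[0.014,0.007,0,0,0,0,1],[0.014,0.007,0.04,0,0,0,1],[0.014,0.007,0.08,0,0,0,1],[0.014,0.007,0.11,0,0,0,1]]]' >/dev/null
python3 -m pendant '[[[0,0,0.015,0,0,0,1],[0,0,0.0195,0,0,0,1],[0,0,0.0195,0,0,0,1],[0,0,0.0195,0,0,0,1]]]' 
python3 -m pendant '[[[0,0,0,0,0,0,-1],[0,0,0,0,0,0,-1],[0,0,0,0,0,0,-1],[0,0,0,0,0,0,-1],[0,0,0,0,0,0,-1]]]' 30
python3 -c "
from h import *
print(settle(3))"
python3 -m pendant '[[[0,0,-0.03,0,0,0,-1],[0,0,-0.07,0,0,0,-1],[0,0,-0.11,0,0,0,-1],[0,0,-0.1295,0,0,0,-1],[0,0,-0.1295,0,0,0,-1]]]' 
python3 -m pendant '[[[-0.03,-0.034,0,0,0,0,-1],[-0.06,-0.068,0,0,0,0,-1],[-0.09,-0.102,0,0,0,0,-1],[-0.12,-0.136,0,0,0,0,-1],[-0.14,-0.16,0,0,0,0,-1]]]'
python3 -m pendant '[[[-0.006,-0.006,0,0,0,0,-1],[-0.006,-0.006,0,0,0,0,-1],[-0.006,-0.006,0,0,0,0,-1],[-0.006,-0.006,0,0,0,0,-1]]]'>/dev/null
python3 -c "
from h import *
print(settle(4),st())"
```

```text
time_s: 16.15
tcp_pos: [0.4346, -0.0675, 0.222]
eef_rot: [-179.9, 0.0, -96.0]
contact_force: [0.2, -0.0, 0.6]
gripper_width: 0.0877
gripper_force: 0.0
time_s: 16.65
tcp_pos: [0.4354, -0.0672, 0.222]
eef_rot: [-179.8, 0.1, -96.0]
contact_force: [4.4, -0.2, 3.7]
gripper_width: 0.0555
gripper_force: 30.0
(array([-0.1617, -0.1147,  0.222 ]), array([0., 0., 0.]))
time_s: 17.3
tcp_pos: [0.4337, -0.0676, 0.3523]
eef_rot: [-179.9, 0.1, -96.0]
contact_force: [0.4, 0.7, -4.4]
gripper_width: 0.0558
gripper_force: 30.0
time_s: 17.8
tcp_pos: [0.6087, 0.0564, 0.3469]
eef_rot: [179.7, -0.1, -96.0]
contact_force: [0.8, 0.4, -3.4]
gripper_width: 0.0554
gripper_force: 30.0
(array([0.002 , 0.0302, 0.3506]), array([0.0002, 0.0001, 0.0004])) (array([0.0024, 0.0304, 0.3511]), array([-1.7997e+02,  2.0000e-02, -9.6030e+01]), array([-0.1,  0.2, -3.8]), 0.0557, 30.0, 18.4)
```

```bash
python3 -m pendant '[[[-0.001,-0.001,0.03,0,0,0,-1],[-0.001,-0.001,0.06,0,0,0,-1],[-0.001,-0.001,0.09,0,0,0,-1],[-0.001,-0.001,0.105,0,0,0,-1],[-0.001,-0.001,0.113,0,0,0,-1]]]' >/dev/null
python3 -m pendant '[[[0,0,0.0045,0,0,0,-1],[0,0,0.0045,0,0,0,-1],[0,0,0.0045,0,0,0,0.5],[0,0,0.0045,0,0,0,1],[0,0,0.0045,0,0,0,1]]]'
python3 -c "
from h import *
print(settle(3))"
python3 -m pendant '[[[0,0,0,0,0,0,1],[0,0,-0.03,0,0,0,1],[0,0,-0.07,0,0,0,1],[0,0,-0.1175,0,0,0,1],[0,0,-0.1175,0,0,0,1]]]'
python3 -m pendant '[[[0.02,0.04,0,0,0,0,1],[0.06,0.07,0,0,0,0,1],[0.1,0.1,0,0,0,0,1],[0.14,0.12,0,0,0,0,1],[0.18,0.14,0,0,0,0,1]]]' >/dev/null
python3 -m pendant '[[[0.04,0.005,0,0,0,0,1],[0.085,0.01,0,0,0,0,1],[0.13,0.015,0,0,0,0,1],[0.175,0.017,0,0,0,0,1],[0.21,0.017,0,0,0,0,1]]]'
python3 -m pendant '[[[0.014,0,0,0,0,0,1],[0.014,0,0,0,0,0,1],[0.014,0,0,0,0,0,1]]]'>/dev/null
python3 -c "
from h import *
q=settle();print(q);o,im=look();print(o.round(4));cv2.imwrite('pics/t3.png',im[:,:,::-1])
for j in o: print('tool shift to jar',(q[0][1]-j[1]).round(4),(q[0][0]-j[0]).round(4))"
```

```text
time_s: 19.4
tcp_pos: [0.616, 0.0613, 0.2341]
eef_rot: [-179.9, 0.0, -96.0]
contact_force: [-0.5, 0.8, -0.0]
gripper_width: 0.0742
gripper_force: 0.0
(array([0.0042, 0.0321, 0.2339]), array([0.0001, 0.    , 0.0001]))
time_s: 20.05
tcp_pos: [0.6175, 0.0615, 0.3581]
eef_rot: [-179.4, 0.2, -95.9]
contact_force: [0.2, -0.2, 0.0]
gripper_width: 0.0875
gripper_force: 0.0
time_s: 21.05
tcp_pos: [0.4177, -0.3124, 0.3508]
eef_rot: [-180.0, -0.0, -96.0]
contact_force: [1.9, 0.3, -0.3]
gripper_width: 0.0877
gripper_force: 0.0
(array([-0.1527, -0.3714,  0.3507]), array([0.0001, 0.0003, 0.0002]))
[[-2.200e-03  1.238e-01  6.620e+02]
 [-6.000e-04  3.090e-02  3.260e+02]]
tool shift to jar -0.4952 -0.1505
tool shift to jar -0.4023 -0.1521
```

```bash
python3 -m pendant '[[[0.0015,0,0.03,0,0,0,1],[0.0015,0,0.065,0,0,0,1],[0.0015,0,0.1,0,0,0,1],[0.0015,0,0.12,0,0,0,1],[0.0015,0,0.1295,0,0,0,1]]]' >/dev/null
python3 -m pendant '[[[0,0,0,0,0,0,1],[0,0,0,0,0,0,1]]]' >/dev/null
python3 -m pendant '[[[0,0,0,0,0,0,-1],[0,0,0,0,0,0,-1],[0,0,0,0,0,0,-1],[0,0,0,0,0,0,-1],[0,0,0,0,0,0,-1]]]' 30
python3 -c "
from h import *
print(settle(3))"
python3 -m pendant '[[[0,0,-0.03,0,0,0,-1],[0,0,-0.07,0,0,0,-1],[0,0,-0.11,0,0,0,-1],[0,0,-0.15,0,0,0,-1],[0,0,-0.16,0,0,0,-1]]]' 
python3 -m pendant '[[[-0.03,0,0,0,0,0,-1],[-0.07,0,0,0,0,0,-1],[-0.11,0,0,0,0,0,-1],[-0.15,0,0,0,0,0,-1],[-0.19,0,0,0,0,0,-1]]]' >/dev/null
python3 -m pendant '[[[-0.04,0,0,0,0,0,-1],[-0.07,-0.02,0,0,0,0,-1],[-0.1,-0.05,0,0,0,0,-1],[-0.13,-0.08,0,0,0,0,-1],[-0.148,-0.11,0,0,0,0,-1]]]' 
python3 -m pendant '[[[-0.004,-0.035,0,0,0,0,-1],[-0.004,-0.047,0,0,0,0,-1],[-0.004,-0.047,0,0,0,0,-1],[-0.004,-0.047,0,0,0,0,-1],[-0.004,-0.047,0,0,0,0,-1]]]'>/dev/null
python3 -c "
from h import *
print(settle(4),st())"
```

```text
time_s: 22.9
tcp_pos: [0.4179, -0.3259, 0.2219]
eef_rot: [-179.8, -0.0, -96.0]
contact_force: [3.0, -0.2, 3.1]
gripper_width: 0.0556
gripper_force: 30.0
(array([-0.1518, -0.3738,  0.2219]), array([0., 0., 0.]))
time_s: 23.55
tcp_pos: [0.4171, -0.3259, 0.385]
eef_rot: [-179.8, -0.1, -96.0]
contact_force: [0.8, -0.8, -2.0]
gripper_width: 0.0557
gripper_force: 30.0
time_s: 24.55
tcp_pos: [0.5621, 0.0008, 0.3796]
eef_rot: [179.8, -0.0, -95.9]
contact_force: [-0.5, -0.2, -1.2]
gripper_width: 0.0557
gripper_force: 30.0
(array([ 0.003 , -0.0319,  0.3813]), array([0.0001, 0.0001, 0.0003])) (array([ 0.0033, -0.0317,  0.3817]), array([-1.7997e+02,  2.0000e-02, -9.6010e+01]), array([ 0.4,  0.1, -2.1]), 0.0553, 30.0, 25.25)
```

```bash
python3 -m pendant '[[[-0.001,-0.001,0.035,0,0,0,-1],[-0.001,-0.001,0.07,0,0,0,-1],[-0.001,-0.001,0.105,0,0,0,-1],[-0.001,-0.001,0.13,0,0,0,-1],[-0.001,-0.001,0.143,0,0,0,-1]]]' >/dev/null
python3 -m pendant '[[[0,0,0.0045,0,0,0,-1],[0,0,0.0045,0,0,0,-1],[0,0,0.0045,0,0,0,0.5],[0,0,0.0045,0,0,0,1],[0,0,0.0045,0,0,0,1]]]'
python3 -m pendant '[[[0,0,0,0,0,0,1],[0,0,-0.03,0,0,0,1],[0,0,-0.07,0,0,0,1],[0,0,-0.1175,0,0,0,1],[0,0,-0.1175,0,0,0,1]]]'
python3 -m pendant '[[[-0.02,0.04,0,0,0,0,1],[-0.05,0.08,0,0,0,0,1],[-0.09,0.11,0,0,0,0,1],[-0.13,0.14,0,0,0,0,1],[-0.17,0.16,0,0,0,0,1]]]' >/dev/null
python3 -m pendant '[[[-0.014,0,0,0,0,0,1],[-0.014,0,0,0,0,0,1],[-0.014,0,0,0,0,0,1]]]'>/dev/null
cat >> h.py <<'E'
def lids(im,p):
    "split touching lids: erode the brass mask, then centroids of the cores"
    hsv=cv2.cvtColor(im,cv2.COLOR_RGB2HSV); m=cv2.inRange(hsv,np.array(BR[0]),np.array(BR[1]))
    d=cv2.distanceTransform(m,cv2.DIST_L2,5); n,l,s,c=cv2.connectedComponentsWithStats((d>5).astype(np.uint8))
    return [(rk(onplane(p,c[i],.097)).round(4),s[i,4]) for i in range(1,n) if s[i,4]<400 and 100<c[i][1]<350]
E
python3 -c "
from h import *
q=settle();print(q);o,im=look();print(o.round(4))
for j in lids(im,r.camera_params('top')): print(j)"
```

```text
time_s: 26.25
tcp_pos: [0.6104, -0.001, 0.2347]
eef_rot: [-179.9, 0.0, -96.0]
contact_force: [-0.3, 0.1, 0.0]
gripper_width: 0.0744
gripper_force: 0.0
time_s: 26.75
tcp_pos: [0.6119, -0.0009, 0.3587]
eef_rot: [-179.3, 0.2, -95.9]
contact_force: [1.4, 0.1, -0.2]
gripper_width: 0.0875
gripper_force: 0.0
(array([-0.1549,  0.1526,  0.351 ]), array([0.0001, 0.0003, 0.    ]))
[[-2.100e-03  1.237e-01  6.600e+02]
 [-7.000e-04  3.090e-02  3.280e+02]
 [ 2.000e-04 -3.030e-02  3.260e+02]]
(array([-0.0007,  0.1548]), np.int32(88))
(array([0.0011, 0.0988]), np.int32(88))
(array([0.0017, 0.0338]), np.int32(86))
(array([ 0.0025, -0.0275]), np.int32(85))
```

```bash
python3 -m pendant '[[[0,-0.04,0,0,0,0,1],[0,-0.08,0,0,0,0,1],[0,-0.12,0,0,0,0,1],[0,-0.156,0,0,0,0,1],[0,-0.156,0,0,0,0,1]]]' >/dev/null
python3 -m pendant '[[[0,0,0,0,0,0,1],[0,0,0.03,0,0,0,1],[0,0,0.07,0,0,0,1],[0,0,0.1,0,0,0,1],[0,0,0.117,0,0,0,1]]]' 
python3 -m pendant '[[[0,0,0,0,0,0,1],[0,0,0,0,0,0,-1],[0,0,0,0,0,0,-1],[0,0,0,0,0,0,-1],[0,0,0,0,0,0,-1]]]' 30
python3 -c "
from h import *
print(settle(3))"
python3 -m pendant '[[[0,0,-0.004,0,0,0,-1],[-0.003,-0.003,-0.004,0,0,0,-1],[-0.003,-0.003,-0.004,0,0,0,-1],[-0.003,-0.003,-0.002,0,0,0,-1],[-0.003,-0.003,0,0,0,0,-1]]]' 
python3 -c "
from h import *
print(settle(3))"
python3 -m pendant '[[[0,0,0,0,0,0,0.5],[0,0,0,0,0,0,1],[0,0,0,0,0,0,1],[0,0,0,0,0,0,1],[0,0,-0.03,0,0,0,1]]]'
python3 -m pendant '[[[0,0,-0.035,0,0,0,1],[0.03,0,-0.045,0,0,0,1],[0.062,0.0,-0.045,0,0,0,1],[0.062,0.0,-0.045,0,0,0,1],[0.062,0.0,-0.045,0,0,0,1]]]'
python3 -c "
from h import *
print(settle(4))"
```

```text
time_s: 28.9
tcp_pos: [0.6235, 0.1819, 0.2318]
eef_rot: [179.8, -0.1, -96.0]
contact_force: [-0.1, 0.4, -0.7]
gripper_width: 0.0876
gripper_force: 0.0
time_s: 29.4
tcp_pos: [0.6255, 0.1825, 0.2354]
eef_rot: [-179.9, 0.1, -96.0]
contact_force: [0.1, 0.6, -0.5]
gripper_width: 0.0609
gripper_force: 0.0
(array([0.001 , 0.1537, 0.2352]), array([0.0001, 0.    , 0.0001]))
time_s: 30.05
tcp_pos: [0.6286, 0.185, 0.235]
eef_rot: [180.0, -0.0, -96.0]
contact_force: [-8.1, -0.4, 20.7]
gripper_width: 0.0555
gripper_force: 30.0
(array([0.0037, 0.1565, 0.2351]), array([0.0001, 0.    , 0.    ]))
time_s: 30.7
tcp_pos: [0.6272, 0.1843, 0.2602]
eef_rot: [179.6, -0.2, -96.1]
contact_force: [0.0, 0.1, -0.3]
gripper_width: 0.0861
gripper_force: 0.0
time_s: 31.2
tcp_pos: [0.6221, 0.1227, 0.3094]
eef_rot: [-180.0, 0.0, -96.1]
contact_force: [1.3, 0.2, 0.2]
gripper_width: 0.0877
gripper_force: 0.0
(array([0.0039, 0.0946, 0.3092]), array([0.    , 0.0005, 0.0002]))
```

```bash
python3 -m pendant '[[[0,0,0.03,0,0,0,1],[0,0,0.06,0,0,0,1],[0,0,0.0745,0,0,0,1],[0,0,0.0745,0,0,0,1],[0,0,0.0745,0,0,0,1]]]' 
python3 -m pendant '[[[0,0,0,0,0,0,-1],[0,0,0,0,0,0,-1],[0,0,0,0,0,0,-1],[0,0,0,0,0,0,-1],[0,0,0,0,0,0,-1]]]' 30
python3 -m pendant '[[[0,0,-0.004,0,0,0,-1],[0.003,0,-0.004,0,0,0,-1],[0.003,0,-0.004,0,0,0,-1],[0.003,0,-0.002,0,0,0,-1],[0.003,0,-0.0005,0,0,0,-1]]]' 
python3 -m pendant '[[[0,0,0,0,0,0,-1],[0,0,0,0,0,0,0.5],[0,0,0,0,0,0,1],[0,0,0,0,0,0,1],[0,0,0,0,0,0,1]]]'
python3 -m pendant '[[[0,0,-0.03,0,0,0,1],[0,0,-0.07,0,0,0,1],[0,0,-0.115,0,0,0,1],[0,0.05,-0.115,0,0,0,1],[0,0.1,-0.115,0,0,0,1]]]'
python3 -m pendant '[[[0,0.05,0,0,0,0,1],[0,0.08,0,0,0,0,1],[0,0.08,0,0,0,0,1],[0,0.08,0,0,0,0,1]]]'
python3 -c "
from h import *
q=settle();print(q);o,im=look();print(o.round(4))
for j in lids(im,r.camera_params('top')): print(j)
p=r.camera_params('top')
cv2.imwrite('pics/t4.png',cv2.resize(im[180:320,150:420][:,:,::-1],None,fx=2.9,fy=2.9,interpolation=cv2.INTER_CUBIC))
for b,s in blobs(im,*OR,5)+blobs(im,*RED,5):
  if 100<b[1]<350: print(b.round(1),s[4],rk(onplane(p,b,.073)).round(4),rk(onplane(p,b,.12)).round(4))"
```

```text
time_s: 31.9
tcp_pos: [0.6226, 0.1238, 0.2352]
eef_rot: [-180.0, -0.0, -96.0]
contact_force: [-0.1, 0.4, 0.5]
gripper_width: 0.0873
gripper_force: 0.0
time_s: 32.4
tcp_pos: [0.6223, 0.1234, 0.2351]
eef_rot: [-180.0, 0.0, -96.0]
contact_force: [-0.1, -0.8, 2.5]
gripper_width: 0.0557
gripper_force: 30.0
time_s: 32.9
tcp_pos: [0.6217, 0.1202, 0.235]
eef_rot: [180.0, -0.0, -96.0]
contact_force: [-6.4, -1.0, 14.1]
gripper_width: 0.0555
gripper_force: 30.0
time_s: 33.4
tcp_pos: [0.6219, 0.1204, 0.2353]
eef_rot: [-180.0, 0.0, -96.0]
contact_force: [0.7, 0.3, -0.6]
gripper_width: 0.0819
gripper_force: 0.0
time_s: 33.9
tcp_pos: [0.5222, 0.131, 0.3512]
eef_rot: [-179.9, 0.1, -96.1]
contact_force: [-0.8, 1.4, -0.2]
gripper_width: 0.0876
gripper_force: 0.0
time_s: 34.3
tcp_pos: [0.4426, 0.1395, 0.351]
eef_rot: [-179.9, 0.1, -95.9]
contact_force: [-0.1, 0.2, 1.0]
gripper_width: 0.0877
gripper_force: 0.0
(array([-0.1756,  0.0916,  0.3504]), array([0.0004, 0.0001, 0.0004]))
[[-1.500e-03  1.544e-01  3.240e+02]
 [-1.500e-03  9.240e-02  3.260e+02]
 [-6.500e-03 -1.060e-02  6.460e+02]]
(array([0.0008, 0.1575]), np.int32(85))
(array([0.0009, 0.0956]), np.int32(86))
(array([ 0.0009, -0.0351]), np.int32(87))
(array([-0.0093,  0.0196]), np.int32(82))
[208.7 268.7] 16 [-0.1089  0.24  ] [-0.1089  0.2304]
```

View pics/t4.png

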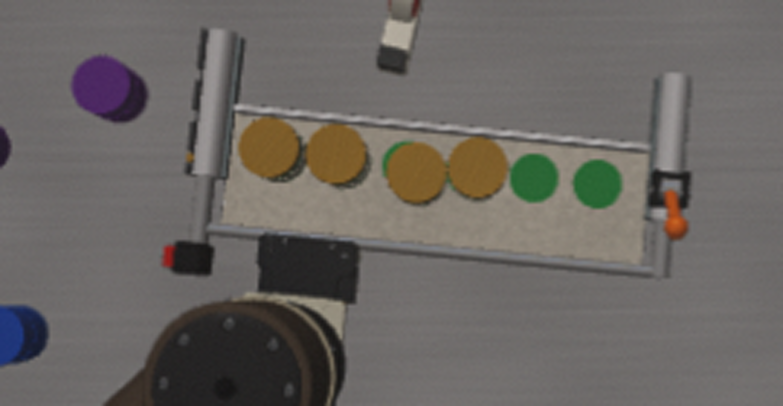

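The top view shows that jar 2 was knocked off its pad at crop (417,172). It pushed jar 3, at (478,167), about 8 mm towards the lever end. I'll put both back, jar 2 first.

```bash
python3 -m pendant '[[[0.03,-0.04,0,0,0,0,1],[0.055,-0.08,0,0,0,0,1],[0.075,-0.12,0,0,0,0,1],[0.075,-0.16,0,0,0,0,1],[0.075,-0.1685,0,0,0,0,1]]]' >/dev/null
python3 -m pendant '[[[0,0,0,0,0,0,1],[0,0,0.03,0,0,0,1],[0,0,0.07,0,0,0,1],[0,0,0.105,0,0,0,1],[0,0,0.116,0,0,0,1]]]' 
python3 -m pendant '[[[0,0,0,0,0,0,1],[0,0,0,0,0,0,1],[0,0,0,0,0,0,-1],[0,0,0,0,0,0,-1],[0,0,0,0,0,0,-1]]]' 30
python3 -m pendant '[[[0,0,0,0,0,0,-1],[0,0,0,0,0,0,-1]]]'
python3 -c "
from h import *
print(settle(3))"
python3 -m pendant '[[[0,0,-0.004,0,0,0,-1],[-0.007,-0.005,-0.004,0,0,0,-1],[-0.0145,-0.011,-0.004,0,0,0,-1],[-0.0145,-0.011,-0.003,0,0,0,-1],[-0.0145,-0.011,-0.0005,0,0,0,-1]]]' 
python3 -m pendant '[[[0,0,0,0,0,0,-1],[0,0,0,0,0,0,0.5],[0,0,0,0,0,0,1],[0,0,0,0,0,0,1],[0,0,0,0,0,0,1]]]'
python3 -m pendant '[[[0,0,-0.03,0,0,0,1],[0.02,0,-0.07,0,0,0,1],[0.06,0.001,-0.07,0,0,0,1],[0.0695,0.001,-0.07,0,0,0,1],[0.0695,0.001,-0.07,0,0,0,1]]]'
python3 -c "
from h import *
print(settle(5))"
```

```text
time_s: 35.65
tcp_pos: [0.6002, 0.0468, 0.2308]
eef_rot: [179.7, -0.1, -96.0]
contact_force: [-0.9, -0.0, 0.4]
gripper_width: 0.0874
gripper_force: 0.0
time_s: 36.15
tcp_pos: [0.6027, 0.047, 0.2353]
eef_rot: [-179.9, 0.1, -96.0]
contact_force: [-0.1, 0.4, 0.1]
gripper_width: 0.069
gripper_force: 0.0
time_s: 36.35
tcp_pos: [0.6031, 0.047, 0.2348]
eef_rot: [-179.9, 0.0, -96.0]
contact_force: [1.8, 0.2, 2.2]
gripper_width: 0.0557
gripper_force: 30.0
(array([-0.007 ,  0.0166,  0.2348]), array([0., 0., 0.]))
time_s: 37.0
tcp_pos: [0.6153, 0.0607, 0.2346]
eef_rot: [-180.0, -0.0, -96.0]
contact_force: [-5.8, 1.8, 19.5]
gripper_width: 0.056
gripper_force: 30.0
time_s: 37.5
tcp_pos: [0.6149, 0.0601, 0.2347]
eef_rot: [-180.0, -0.0, -96.0]
contact_force: [-1.0, 0.1, 0.6]
gripper_width: 0.0821
gripper_force: 0.0
time_s: 38.0
tcp_pos: [0.6062, -0.0103, 0.3047]
eef_rot: [180.0, 0.0, -96.1]
contact_force: [0.3, -0.1, -0.1]
gripper_width: 0.0876
gripper_force: 0.0
(array([ 0.0023, -0.0388,  0.3044]), array([0.0001, 0.0008, 0.0002]))
```

```bash
python3 -m pendant '[[[0,0,0.03,0,0,0,1],[0,0,0.06,0,0,0,1],[0,0,0.0695,0,0,0,1],[0,0,0.0695,0,0,0,1],[0,0,0.0695,0,0,0,1]]]' 
python3 -m pendant '[[[0,0,0,0,0,0,-1],[0,0,0,0,0,0,-1],[0,0,0,0,0,0,-1],[0,0,0,0,0,0,-1],[0,0,0,0,0,0,-1]]]' 30
python3 -m pendant '[[[0,0,-0.004,0,0,0,-1],[-0.004,-0.002,-0.004,0,0,0,-1],[-0.0075,-0.002,-0.004,0,0,0,-1],[-0.0075,-0.002,-0.003,0,0,0,-1],[-0.0075,-0.002,-0.0005,0,0,0,-1]]]' 
python3 -m pendant '[[[0,0,0,0,0,0,-1],[0,0,0,0,0,0,0.5],[0,0,0,0,0,0,1],[0,0,0,0,0,0,1],[0,0,0,0,0,0,1]]]'
python3 -m pendant '[[[0,0,-0.03,0,0,0,1],[0,0,-0.07,0,0,0,1],[0,0,-0.115,0,0,0,1],[-0.03,0.04,-0.115,0,0,0,1],[-0.07,0.07,-0.115,0,0,0,1]]]'
python3 -m pendant '[[[-0.03,0.04,0,0,0,0,1],[-0.07,0.075,0,0,0,0,1],[-0.11,0.1,0,0,0,0,1],[-0.15,0.1,0,0,0,0,1],[-0.18,0.1,0,0,0,0,1]]]'
python3 -m pendant '[[[0,0,0,0,0,0,1],[0,0,0,0,0,0,1]]]'>/dev/null
python3 -c "
from h import *
q=settle();print(q);o,im=look();print(o.round(4))
for j in lids(im,r.camera_params('top')): print(j[0]-[.0024,.003])
w=r.capture('wrist');p=r.camera_params('wrist');cv2.imwrite('pics/w5.png',w[:,:,::-1])
for b,s in blobs(w,(0,180,120),(6,255,255),50): print(b.round(1),s.tolist(),rk(onplane(p,b,.084)).round(4))
"
```

```text
time_s: 38.75
tcp_pos: [0.6073, -0.0084, 0.236]
eef_rot: [-180.0, -0.0, -96.0]
contact_force: [0.1, -0.2, 0.7]
gripper_width: 0.0873
gripper_force: 0.0
time_s: 39.25
tcp_pos: [0.6071, -0.0088, 0.2357]
eef_rot: [-179.9, 0.0, -96.0]
contact_force: [0.6, -0.9, 2.2]
gripper_width: 0.0556
gripper_force: 30.0
time_s: 39.75
tcp_pos: [0.6095, -0.0013, 0.2355]
eef_rot: [180.0, -0.0, -96.0]
contact_force: [-1.0, -1.1, 22.9]
gripper_width: 0.0559
gripper_force: 30.0
time_s: 40.25
tcp_pos: [0.6095, -0.0016, 0.2357]
eef_rot: [-180.0, -0.0, -96.0]
contact_force: [0.5, -0.1, -0.6]
gripper_width: 0.0822
gripper_force: 0.0
time_s: 40.75
tcp_pos: [0.5463, 0.0749, 0.3521]
eef_rot: [-179.9, 0.1, -96.2]
contact_force: [0.4, 1.8, -1.6]
gripper_width: 0.0878
gripper_force: 0.0
time_s: 41.25
tcp_pos: [0.4658, 0.2672, 0.3515]
eef_rot: [-179.9, 0.1, -95.9]
contact_force: [0.6, -0.2, 0.4]
gripper_width: 0.0876
gripper_force: 0.0
(array([-0.1658,  0.2183,  0.3506]), array([0.0002, 0.0005, 0.0001]))
[[-1.500e-03  1.544e-01  3.250e+02]
 [-1.600e-03  9.240e-02  3.270e+02]
 [-1.400e-03  3.190e-02  3.300e+02]
 [-6.000e-04 -3.010e-02  3.260e+02]]
[-0.0017  0.1544]
[-0.0015  0.0926]
[-0.0013  0.0319]
[-0.0006 -0.0302]
[228.3 272.8] [222, 269, 13, 9, 96] [-0.1012  0.2408]
```

View pics/w5.png

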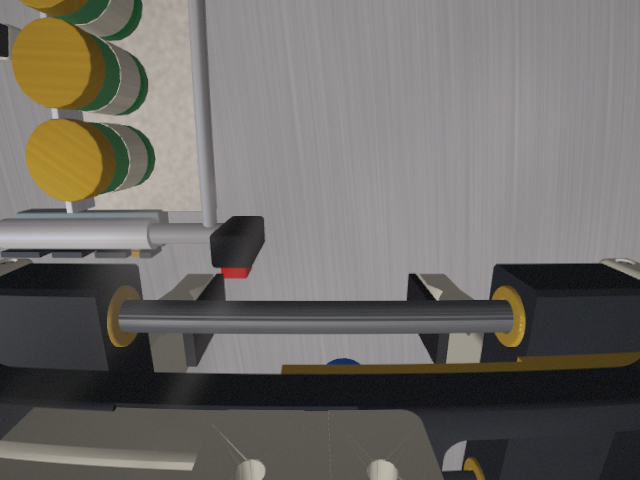

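All four jars stand within 2 mm of their pads. The wrist view shows the rail at column 205, and the grip block at (240,240) with its red button at (235,272). Next I turn the tool so it can pinch along rack y.

```bash
python3 -m pendant '[[[0,0,0,0,0,-8.5,1],[0,0,0,0,0,-17,1],[0,0,0,0,0,-25.5,1],[0,0,0,0,0,-34,1],[0,0,0,0,0,-42,1]]]' >/dev/null
python3 -m pendant '[[[0,0,0,0,0,-8,1],[0,0,0,0,0,-16,1],[0,0,0,0,0,-24,1],[0,0,0,0,0,-32,1],[0,0,0,0,0,-40,1]]]' >/dev/null
python3 -m pendant '[[[0,0,0,0,0,-8,1],[0,0,0,0,0,-8,1],[0,0,0,0,0,-8,1]]]' 
python3 -c "
from h import *
q=settle();print(q,st());o,im=look();print(o.round(4))
w=r.capture('wrist');p=r.camera_params('wrist');cv2.imwrite('pics/w6.png',w[:,:,::-1])
for b,s in blobs(w,(0,180,120),(6,255,255),50): print(b.round(1),s.tolist(),rk(onplane(p,b,.084)).round(4))
"
```

```text
time_s: 43.15
tcp_pos: [0.4666, 0.2647, 0.3507]
eef_rot: [-180.0, -0.0, -6.3]
contact_force: [0.2, -0.8, -0.8]
gripper_width: 0.0875
gripper_force: 0.0
(array([-0.1657,  0.2187,  0.3507]), array([0.0001, 0.0001, 0.    ])) (array([-0.1658,  0.2188,  0.3507]), array([180.  ,   0.  ,  -6.07]), array([-0.4, -0.6,  0.7]), 0.0875, 0.0, 43.45)
[[-1.500e-03  1.544e-01  3.240e+02]
 [-1.500e-03  9.240e-02  3.260e+02]
 [-1.400e-03  3.190e-02  3.300e+02]
 [-5.000e-04 -3.020e-02  3.250e+02]]
[284.  156.2] [278, 143, 13, 28, 353] [-0.1046  0.24  ]
```

View pics/w6.png

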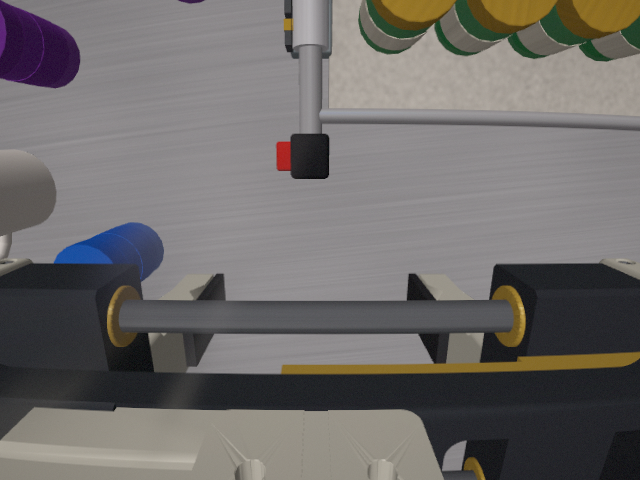

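```bash
python3 -c "
from h import *
p=r.camera_params('wrist')
for uv in((291,156),(329,156),(310,134),(310,178)): print(uv,rk(onplane(p,uv,.09)).round(4))
print(rk(onplane(p,(277,156),.084)).round(4), rk(onplane(p,(400,118),.035)).round(4))
"
```

```text
(291, 156) [-0.1042  0.2349]
(329, 156) [-0.1042  0.2098]
(310, 134) [-0.0902  0.2223]
(310, 178) [-0.1187  0.2224]
[-0.1044  0.2448] [-0.0758  0.1516]
```

```bash
python3 -m pendant '[[[0.03,-0.002,0,0,0,0,1],[0.061,-0.005,0,0,0,0,1],[0.061,-0.005,0,0,0,0,1],[0.061,-0.005,0.03,0,0,0,1],[0.061,-0.005,0.06,0,0,0,1]]]' >/dev/null
python3 -m pendant '[[[0,0,0.025,0,0,0,1],[0,0,0.045,0,0,0,1],[0,0,0.0565,0,0,0,1],[0,0,0.0565,0,0,0,1],[0,0,0.0565,0,0,0,1]]]' 
python3 -c "
from h import *
print(settle(3),st())"
python3 -m pendant '[[[0,0,0,0,0,0,-1],[0,0,0,0,0,0,-1],[0,0,0,0,0,0,-1],[0,0,0,0,0,0,-1],[0,0,0,0,0,0,-1]]]' 25
python3 -m pendant '[[[0,0,0,0,0,0,-1],[0,0,0,0,0,0,-1],[0,0,0,0,0,0,-1]]]' 
python3 -c "
from h import *
print(settle(3),st())"
```

```text
time_s: 44.55
tcp_pos: [0.528, 0.2638, 0.2348]
eef_rot: [-180.0, -0.0, -6.0]
contact_force: [-0.3, 0.2, -0.2]
gripper_width: 0.0876
gripper_force: 0.0
(array([-0.1045,  0.2243,  0.2352]), array([0.    , 0.    , 0.0003])) (array([-0.1045,  0.2242,  0.2354]), array([-1.7991e+02, -8.0000e-02, -6.0000e+00]), array([ 0.4, -0.8,  0.6]), 0.0874, 0.0, 44.7)
time_s: 45.2
tcp_pos: [0.5277, 0.2635, 0.2342]
eef_rot: [180.0, 0.0, -6.0]
contact_force: [-0.6, 0.1, 0.5]
gripper_width: 0.0535
gripper_force: 0.0
time_s: 45.5
tcp_pos: [0.5278, 0.2642, 0.2342]
eef_rot: [-179.9, -0.0, -6.0]
contact_force: [2.8, -11.0, 0.6]
gripper_width: 0.029
gripper_force: 13.6
(array([-0.1049,  0.2242,  0.2342]), array([0.    , 0.0003, 0.    ])) (array([-0.1049,  0.224 ,  0.2342]), array([180.  ,   0.  ,  -5.99]), array([-1.2,  0.3, -0.3]), 0.0274, 25.0, 45.65)
```

```bash
python3 -m pendant '[[[0.003,0,0,0,0,0,-1],[0.008,0,0,0,0,0,-1],[0.014,0,0,0,0,0,-1],[0.02,0,0,0,0,0,-1],[0.025,0,0,0,0,0,-1]]]' 
python3 -m pendant '[[[0.005,0,0,0,0,0,-1],[0.01,0,0,0,0,0,-1],[0.013,0,0,0,0,0,-1],[0.013,0,0,0,0,0,-1],[0.013,0,0,0,0,0,-1]]]' 
python3 -c "
from h import *
print(settle(3),st());o,im=look();print(o.round(4));w=r.capture('wrist');cv2.imwrite('pics/w7.png',w[:,:,::-1])
p=r.camera_params('wrist')"
```

```text
time_s: 46.15
tcp_pos: [0.5533, 0.2608, 0.2342]
eef_rot: [-180.0, -0.0, -6.0]
contact_force: [-3.6, 2.2, 3.6]
gripper_width: 0.0281
gripper_force: 25.0
time_s: 46.65
tcp_pos: [0.5662, 0.2594, 0.2342]
eef_rot: [-180.0, -0.1, -6.0]
contact_force: [3.8, 0.1, 0.0]
gripper_width: 0.0277
gripper_force: 25.0
(array([-0.0662,  0.2239,  0.2342]), array([0.0001, 0.    , 0.    ])) (array([-0.0665,  0.2239,  0.2342]), array([-1.7999e+02, -4.0000e-02, -6.0000e+00]), array([ 2.8,  0.1, -1.4]), 0.0277, 25.0, 46.8)
[[-1.600e-03  1.543e-01  3.260e+02]
 [-1.600e-03  9.240e-02  3.270e+02]
 [-1.400e-03  3.190e-02  3.300e+02]
 [-6.000e-04 -3.010e-02  3.260e+02]]
```

View pics/w7.png

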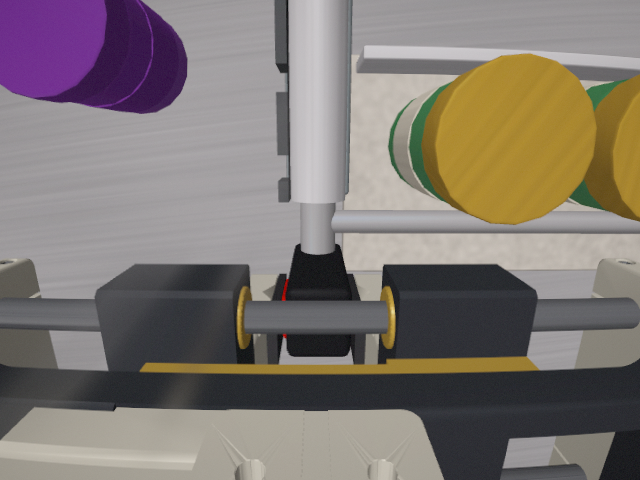

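```bash
python3 -m pendant '[[[0,0,0,0,0,0,-0.5],[0,0,0,0,0,0,0],[0,0,0,0,0,0,1],[0,0,0,0,0,0,1],[0,0,0,0,0,0,1]]]' 
python3 -m pendant '[[[0,0,-0.05,0,0,0,1],[0,0,-0.1,0,0,0,1],[-0.04,0,-0.116,0,0,0,1],[-0.08,0,-0.116,0,0,0,1],[-0.1,0,-0.116,0,0,0,1]]]' 
python3 -m pendant '[[[0,0,0,0,0,0,1],[0,0,0,0,0,0,1]]]' >/dev/null
python3 -c "
from h import *
print(settle(3),st());o,im=look();print(o.round(4));w=r.capture('wrist');cv2.imwrite('pics/w8.png',w[:,:,::-1])
p=r.camera_params('wrist')
for b,s in blobs(w,(0,180,120),(6,255,255),50): print(b.round(1),s.tolist(),rk(onplane(p,b,.084)).round(4),'edge',rk(onplane(p,(s[0],b[1]),.084)).round(4),rk(onplane(p,(s[0]+s[2],b[1]),.084)).round(4))"
```

```text
time_s: 47.4
tcp_pos: [0.5649, 0.2592, 0.2338]
eef_rot: [179.9, 0.1, -6.0]
contact_force: [-0.2, -0.6, -0.3]
gripper_width: 0.0545
gripper_force: 0.0
time_s: 47.9
tcp_pos: [0.4635, 0.2691, 0.3507]
eef_rot: [-180.0, 0.0, -6.0]
contact_force: [1.3, 0.4, 0.4]
gripper_width: 0.0864
gripper_force: 0.0
(array([-0.1668,  0.2237,  0.3502]), array([0.0003, 0.0001, 0.0002])) (array([-0.1663,  0.2238,  0.3498]), array([ 1.7996e+02,  2.0000e-02, -6.0400e+00]), array([ 1.3, -0.1,  0.4]), 0.0878, 0.0, 48.25)
[[-1.500e-03  1.544e-01  3.240e+02]
 [-1.600e-03  9.240e-02  3.270e+02]
 [-1.300e-03  3.220e-02  3.270e+02]
 [-6.000e-04 -3.010e-02  3.260e+02]]
[290.4  96.3] [283, 82, 15, 30, 425] [-0.0667  0.2398] edge [-0.0667  0.2446] [-0.0668  0.2349]
```

View pics/w8.png

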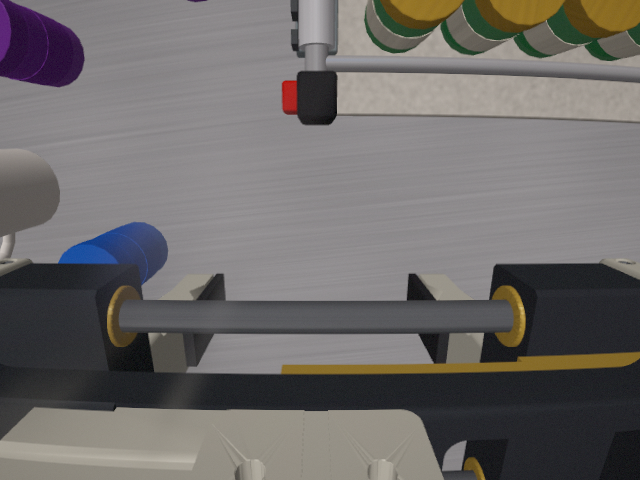

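Rail latched: the button is 10 mm proud again, at (290,96) in the wrist view, and it has moved 38 mm, which is within the play. Now the lever.

```bash
python3 -m pendant '[[[0,0.04,0,0,0,0,0],[0.01,0.085,0,0,0,0,-1],[0.02,0.13,0,0,0,0,-1],[0.03,0.175,0,0,0,0,-1],[0.04,0.22,0,0,0,0,-1]]]' >/dev/null
python3 -m pendant '[[[0,0.045,0,0,0,0,-1],[0,0.09,0,0,0,0,-1],[0,0.135,0,0,0,0,-1],[0,0.18,0,0,0,0,-1],[0,0.215,0,0,0,0,-1]]]' >/dev/null
python3 -m pendant '[[[0.007,0.009,0,0,0,0,-1],[0.007,0.009,0,0,0,0,-1],[0.007,0.009,0,0,0,0,-1],[0.007,0.009,0,0,0,0,-1]]]'
python3 -c "
from h import *
print(settle(3),st());w=r.capture('wrist');cv2.imwrite('pics/w9.png',w[:,:,::-1])
p=r.camera_params('wrist')
for b,s in blobs(w,(5,180,120),(14,255,255),80): print(b.round(1),s.tolist(),rk(onplane(p,b,.12)).round(4))"
```

```text
time_s: 49.75
tcp_pos: [0.4665, -0.1759, 0.35]
eef_rot: [-180.0, 0.0, -6.0]
contact_force: [-0.3, -0.5, 0.0]
gripper_width: 0.0007
gripper_force: 0.0
(array([-0.1193, -0.2194,  0.3501]), array([0.    , 0.0001, 0.0001])) (array([-0.1193, -0.2193,  0.3502]), array([-1.80e+02, -1.00e-02, -5.93e+00]), array([-0.6,  0.7,  0.3]), 0.0003, 0.0, 49.9)
[308.6 131.7] [296, 125, 25, 12, 145] [-0.0433 -0.2154]
```

View pics/w9.png

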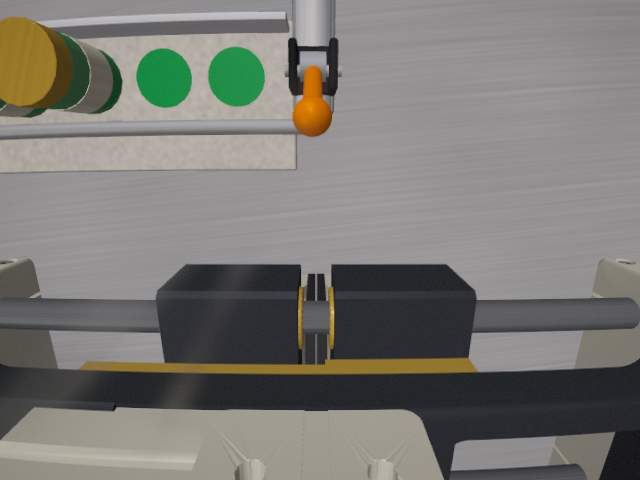

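```bash
python3 -m pendant '[[[0,-0.002,0.03,0,0,0,-1],[0,-0.002,0.06,0,0,0,-1],[0,-0.002,0.072,0,0,0,-1],[0.02,-0.002,0.072,0,0,0,-1],[0.04,-0.002,0.072,0,0,0,-1]]]'
python3 -m pendant '[[[0.012,0,0,0,0,0,-1],[0.024,0,0,0,0,0,-1],[0.036,0,0,0,0,0,-1],[0.048,0,0,0,0,0,-1],[0.058,0,0,0,0,0,-1]]]'
python3 -m pendant '[[[0.012,0,0,0,0,0,-1],[0.024,0,0,0,0,0,-1],[0.036,0,0,0,0,0,-1],[0.048,0,0,0,0,0,-1],[0.055,0,0,0,0,0,-1]]]'
python3 -c "
from h import *
print(settle(2),st());w=r.capture('wrist');cv2.imwrite('pics/w10.png',w[:,:,::-1])"
```

```text
time_s: 50.45
tcp_pos: [0.5069, -0.1785, 0.2784]
eef_rot: [180.0, 0.0, -6.0]
contact_force: [0.0, -0.3, -0.1]
gripper_width: 0.0005
gripper_force: 0.0
time_s: 50.95
tcp_pos: [0.5648, -0.1848, 0.2783]
eef_rot: [-180.0, -0.0, -6.0]
contact_force: [-2.1, -0.1, 1.0]
gripper_width: 0.0003
gripper_force: 0.8
time_s: 51.45
tcp_pos: [0.6205, -0.1907, 0.2783]
eef_rot: [180.0, -0.1, -6.0]
contact_force: [-0.0, -0.1, -0.5]
gripper_width: 0.0001
gripper_force: 0.0
(array([ 0.0356, -0.218 ,  0.2782]), array([0.0003, 0.    , 0.    ])) (array([ 0.0349, -0.2179,  0.2781]), array([ 1.7999e+02, -6.0000e-02, -6.0000e+00]), array([-0.3,  0.1,  0.2]), 0.0004, 0.0, 51.55)
```

View pics/w10.png

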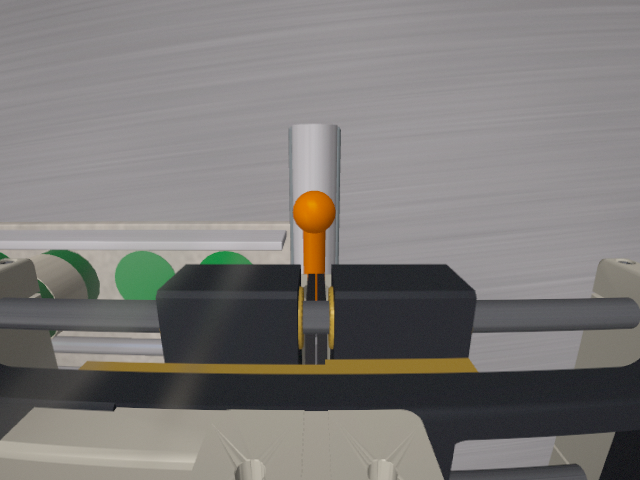

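```bash
python3 -c "
from h import *
p=r.camera_params('wrist');print(rk(onplane(p,(314,212),.079)).round(4),rk(onplane(p,(314,212),.1)).round(4))"
python3 -m pendant '[[[0,0,-0.02,0,0,0,-1],[0.015,0,-0.02,0,0,0,-1],[0.03,0,-0.02,0,0,0,-1],[0.03,0,-0.01,0,0,0,-1],[0.03,0,0,0,0,0,-1]]]' 
python3 -m pendant '[[[0,0,0.004,0,0,0,-1],[0,0,0.008,0,0,0,-1],[0,0,0.01,0,0,0,-1]]]' 
python3 -m pendant '[[[0,0,0.001,0,0,0,-1],[0,0,0.002,0,0,0,-1],[0,0,0.002,0,0,0,-1]]]' 
```

```text
[ 0.0698 -0.2173] [ 0.0737 -0.2174]
time_s: 52.1
tcp_pos: [0.648, -0.1936, 0.2774]
eef_rot: [-180.0, 0.0, -6.0]
contact_force: [-0.5, 0.5, -0.3]
gripper_width: 0.0002
gripper_force: 0.0
time_s: 52.4
tcp_pos: [0.6481, -0.1937, 0.2681]
eef_rot: [180.0, 0.1, -6.0]
contact_force: [-4.1, 2.5, 9.4]
gripper_width: 0.0002
gripper_force: 4.9
time_s: 52.7
tcp_pos: [0.648, -0.1936, 0.268]
eef_rot: [180.0, 0.0, -6.0]
contact_force: [-5.6, 2.7, 11.1]
gripper_width: 0.0001
gripper_force: 5.6
```

The lever knob sits at its stop: its top is 90 mm up, and it stays put under 11 N. Now I back off and do a final check.

```bash
python3 -m pendant '[[[0,0,-0.04,0,0,0,-1],[0,0,-0.08,0,0,0,-1],[-0.04,0,-0.1,0,0,0,-1],[-0.08,0.02,-0.1,0,0,0,-1],[-0.12,0.05,-0.1,0,0,0,-1]]]' >/dev/null
python3 -m pendant '[[[-0.04,0.03,0,0,0,0,-1],[-0.08,0.05,0,0,0,0,-1],[-0.11,0.06,0,0,0,0,-1],[-0.11,0.06,0,0,0,0,-1],[-0.11,0.06,0,0,0,0,-1]]]'
python3 -c "
from h import *
print(settle(2));o,im=look();print(o.round(4));cv2.imwrite('pics/t11.png',cv2.resize(im[140:340,90:460][:,:,::-1],None,fx=2.1,fy=2.1,interpolation=cv2.INTER_CUBIC))"
```

```text
time_s: 53.7
tcp_pos: [0.4077, -0.2793, 0.367]
eef_rot: [180.0, -0.1, -6.1]
contact_force: [0.6, -0.3, -0.4]
gripper_width: 0.0005
gripper_force: 0.0
(array([-0.1664, -0.3284,  0.3669]), array([0.0004, 0.0002, 0.0001]))
[[-1.600e-03  1.543e-01  3.240e+02]
 [-1.600e-03  9.240e-02  3.270e+02]
 [-1.400e-03  3.190e-02  3.300e+02]
 [-6.000e-04 -3.010e-02  3.260e+02]]
```

View pics/t11.png

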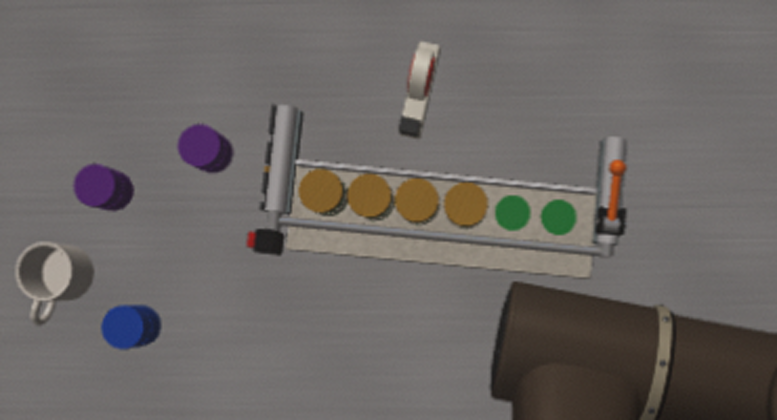

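The final top view shows four jars on pads 0–3 at crop (320,190) to (465,204), the rail in, the button out at (250,240), and the lever down on the far side at (617,168). Everything else is where it was.

```bash
python3 -c "
from plant import r
print(r.close_job())"
```

```text
the job is handed in; nothing more can be done
None
```

The job is handed in: all four jars stand on pads 0–3 from the red-button end, the rail is latched in its next hole with the button sprung out, and the orange lever is fully down on the far side.

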